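# Tag out the air supply, then draw a cylinder rod to mid-stroke and hold it

### The arm

A 6-joint arm with a two-finger parallel gripper is mounted at the origin on the work surface. World frame = base frame: x ahead of the robot, y to its left, z up, the work surface at z = 0. Lengths are in m, angles in rad, forces in N, time in s.
With the tool pointing down it reaches from about 0.325 to 1 m from the base axis. Payload 5.1 kg.
Tool frame: the origin (TCP) lies midway between the tips of the shut fingers; the grasp point (between the pads) lies 19 mm behind it; y points along the fingers, x is the direction in which the jaws open and shut, and the axes are right-handed (so a half turn about y gives the same grasp; the last joint's range is limited). The gripper opens to 85 mm and grips with 20 to 120 N. Pads are 22 mm wide; open, the fingers measure 114 mm over their backs; the gripper's body (76 mm by 85 mm) begins 54 mm behind the grasp point. The pads swing forward as they close: fully open they stand 13 mm farther back than shut.
Start: joints at [1.225, 0.124, 1.65, -0, 1.367, -0.083], TCP at [0.169, 0.628, 0.231] pointing down, gripper open.
Joint ranges: [-2.61, 2.61], [-1.02, 2.33], [0.03, 2.71], [-1.35, 4.49], [0.32, 2.68], [-2.91, 2.91]. Speed limits (rad/s): [2.57, 2.57, 3.14, 3.14, 3.14, 3.14].

### API

Orientations are given as a 3x3 rotation matrix whose columns are the frame's x, y, z axes.
In Python, from cell import manip gives the robot as it stands.
- The arm moves only by the tool step_arm, never from a script. Its argument "targets" is a list of rows, each an object with "xyz": the shift along the tool's x, y, z in mm, a list of three; "twist": the turn about the tool's y in rad; "claw": the finger opening in mm, from 0 to 85.4. In form: [{"xyz": [x, y, z], "twist": twist, "claw": claw}, ...]. A call has 1 to 10 rows; each row is the pose to reach, as a shift and turn from the pose commanded when the call began, along the tool's axes at that moment; what a row does not reach only later rows make up. A row lasts 1/12 s, in which the tool goes at most 41.7 mm and 7.16 degrees, less where a joint would pass 70% of its speed; a pose out of reach is approached as far as the arm can. A call with a gripper value outside its range is refused whole. The fingers move at their own pace and stop on an object; "force" is the grip in N (left out, the last holds). Time passes only in rows, so rows that repeat a pose let the fingers close. It gives the time, the measured TCP pose, the force and the opening at its end, in the units of the state.
- manip.sense(): the state, without advancing time (a new reading comes with each control period).
- manip.snapshot(name): name is "side" or "top"; returns (picture, depth): 420x560x3 uint8, blue, green, red; 420x560 float32, m along the optical axis (not along the pixel's ray), 0 where there is no reading.
- manip.camera_model(name): a dict with "fov_y" (degrees; the focal length in pixels is half the picture's height over the tangent of half this angle, whatever the lens; pixels are square), "cx", "cy" (the principal point, pixels), "R" (3x3) and "t" (3): a world point X has camera coordinates R X + t. Camera axes: x right, y down, z forward; pixel columns grow to the right and rows downward; lengths in m; the calibration is good to about 2 mm. A picture is of the moment at which its call begins. camera_model takes no time and is no camera call.
- manip.job_done(): hands the job in, once; it reports no verdict.
The state is a dict: "time_s": time; "joint_positions": joint angles; "qvel": joint speeds; "tau": joint torques, N m; "position": TCP position; "orientation": TCP orientation; "contact_force": force on the tool from outside, world axes, zero at the start; "wrist_torque": the same for the moment, N m; "opening": opening from 0.0 (shut) to 1.0 (fully open).
Only numpy, scipy, OpenCV 4.12 (cv2) and the standard library are available. Lean on these libraries where they do the work, as an engineer would, in place of code of your own. Each camera call takes 0.05 s, during which the arm holds its last target.

### The job

Before the cylinder is stroked by hand, mark the air supply as out of use: take the red prohibition sign from the rack, hang it by its handle over both prongs of the double hook at the air supply unit, and let go of it. Then grip the fork head of the slanted cylinder's piston rod and draw the rod straight out along its bore, without forcing it sideways, until the blue mark ring on the rod has just come clear of the cylinder (40 mm out, mid-stroke); finish while still gripping it and holding it still there, so that a sensor switch can be set. Leave the green sign and the other things on the bench where they are.

Things in the scene. Friction and masses are not known exactly. Their poses are not given: they have to be found in the camera images.
- red_sign: Red plastic sign (white disc, red ring and bar), 80-170 g. Origin: middle of its lower edge; z up, x through its thickness, y along its width. Board 116 mm wide, 80 high, 5 thick, with a handle above it. Starts upright in the nearer or the farther slot of the rack.
- red_sign_handle (a point): Middle of the red sign's handle crossbar, 125 mm above the sign's lower edge. Crossbar 116 mm long (along the sign's y), 10 mm thick, 10 mm high; an 8 mm leg at each end joins it to the board. The open window below the crossbar is 40 mm high, 100 mm wide. Axes as the sign.
- green_sign: Green sign with a white tick, same shape and frame as the red one, in the other slot of the rack, 70 mm away; leave it there.
- rack: Grey steel sign rack, 120 x 145 mm, fixed. Origin: centre of its underside; two slots along its y at x = -35 and +35 mm, each 9 mm wide, 132 mm long, floor 6 mm and top edge 40 mm above the bench; lift a sign 40 mm straight up to free it.
- supply: Air supply unit, fixed: 30 mm square post 198 mm high with the double hook at its top; behind it, 65 mm to its +y side, a grey filter regulator with gauge (from 55 mm behind the post axis, 254 mm high) and red-knobbed shut-off valve. Origin: foot of the post's axis on the bench; z up; the prongs point along its -x.
- hook_seat (a point): Double hook: point midway between its prongs and along them, level with their tops (184 mm above the bench); axes as the supply unit. Prongs: level 8 mm bars at y = +-32 mm from the post's plate (x = +41 mm) to x = -40; their ends turn up to x = -48, topping out 11 mm above this point (outer end x = -52). Hung, the crossbar lies across both prongs, its middle 5 mm above this level.
- cylinder: Aluminium pneumatic cylinder, fixed on a slanted bracket, 47 x 47 x 124 mm, leaning 20 deg from vertical to its -x side. Origin: centre of the gland mouth (top face), where the rod comes out, 155 mm above the bench; z out along the bore, y level. Fittings reach 50 mm out on its -y side, below the top face. Gland hole 13 mm, bore 33 mm, stroke 80 mm.
- rod: Steel piston rod, 12 mm, piston 32 mm, loose in the cylinder, 0.22-0.45 kg; slides home by its weight if let go. Origin: on its axis, level with the gland mouth when home (as at the start): its distance from the cylinder's origin along z is how far it is out. z outwards along the rod, x and y as the cylinder at the start. Blue mark ring from z = -40 to -36 mm, hidden at the start.
- rod_fork (a point): Middle of the rod's fork head, on the rod axis 40 mm out from the rod's origin; axes as the rod. Head 20 x 20 mm in x and y, from 21 mm below to 22 mm above this point along z; solid below this point, above it two 5 mm prongs with a 10 mm slot along y. Grip its flat sides facing +-y. Below it a 21 mm lock nut, 6 mm high, then 13 mm of bare rod to the gland.
- valve: Bystander: loose black solenoid valve, 66 mm high.
- screwdriver: Bystander: screwdriver lying on the bench.
- wrench: Bystander: wrench lying on the bench.
- sealant: Bystander: white bottle 36 mm across, 100 mm high, standing.
- spare_gauge: Bystander: spare pressure gauge, 50 mm across, 26 mm high.
- fittings_tray: Bystander: blue tray of fittings, 120 x 170 x 30 mm.
Mind the look-alikes: they are no part of the job. What is shaped like the red_sign but yellow is not meant.

How it is judged:
By the outcome, as a careful person would: the job done as asked, in the order asked, and still so for the second after the job is handed in, while the arm keeps its last pose, push and grip.
It also fails if it takes over 54 s, if anything falls off the work surface, if the arm or the gripper's body presses on something with over 40 N, if the wrist force passes 120 N, or if a joint passes its speed limit or range.

## Working session

There is one attempt and no reset: what is moved stays moved. The work goes in short steps, Python scripts to look and compute and a tool call to move; the robot and the scene stay as the last step left them, time stands still between calls to the robot, and variables do not carry over. Pictures are saved under pics/ and viewed, and the job is handed in when it is done.

Besides the shell and the picture viewer there is one more tool, called after "Call:" as name(argument=value, ...), one argument or row to a line, values as JSON. step_arm: Moves the arm, as the interface text tells. Its arguments: {"type":"object","properties":{"targets":{"type":"array","items":{"type":"object","properties":{"xyz":{"type":"array","items":{"type":"number"}},"twist":{"type":"number"},"claw":{"type":"number"}}}},"force":{"type":"number"}},"required":["targets"]}

```bash
ls; mkdir -p pics
python3 - <<'E'
from cell import manip
import cv2, numpy as np
s=manip.sense(); print(s)
for n in ("side","top"):
    p,d=manip.snapshot(n); cv2.imwrite(f"pics/{n}0.png",p); np.save(f"pics/{n}0.npy",d); print(n,manip.camera_model(n))
E
```

```text
pics
{'time_s': 0.0, 'joint_positions': array([ 1.22543481e+00,  1.24524735e-01,  1.65170209e+00, -1.06223398e-05,
        1.36749201e+00, -8.26114604e-02]), 'qvel': array([ 0.000193  , -0.00039178, -0.00090649,  0.00093103, -0.00017717,
        0.0004137 ]), 'tau': array([-3.01693481e-04, -4.23586285e+01, -3.65454161e+01, -6.60447790e-05,
        7.01078796e-03,  2.47075235e-05]), 'position': array([0.16865619, 0.62709478, 0.23002371]), 'orientation': array([[ 2.59734365e-01, -7.10000768e-04, -9.65679841e-01],
       [ 9.65677776e-01, -2.00415696e-03,  2.59735283e-01],
       [-2.11978622e-03, -9.99997740e-01,  1.65083528e-04]]), 'contact_force': array([ 0.13098569, -0.3180957 , -0.34727553]), 'wrist_torque': array([0.05671506, 0.00981393, 0.05116975]), 'opening': 0.9991234429617557}
side {'fov_y': 47.930474139556765, 'cx': 276.3010260786585, 'cy': 207.44622826211855, 'R': array([[ 0.7473543 , -0.66415608,  0.01892756],
       [-0.3137045 , -0.3778275 , -0.87111185],
       [ 0.58570559,  0.64509153, -0.49071976]]), 't': array([-0.42801864,  0.27377202,  0.94573437])}
top {'fov_y': 43.336055126112434, 'cx': 278.8235897522405, 'cy': 215.89205302640872, 'R': array([[ 0.00952   , -0.9998202 ,  0.01639915],
       [-0.98879212, -0.01185607, -0.14882731],
       [ 0.14899498, -0.01479851, -0.98872721]]), 't': array([-0.05731329,  0.55372137,  1.64176203])}
```

View pics/side0.png

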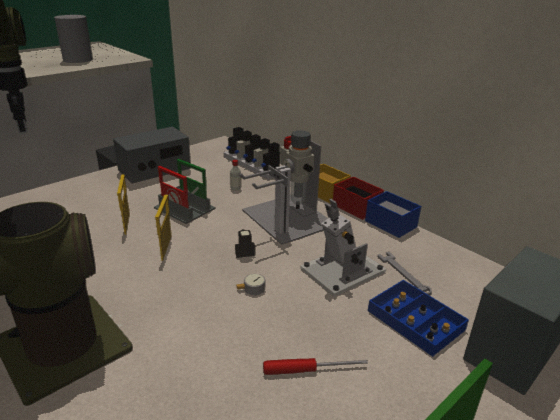

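View pics/top0.png

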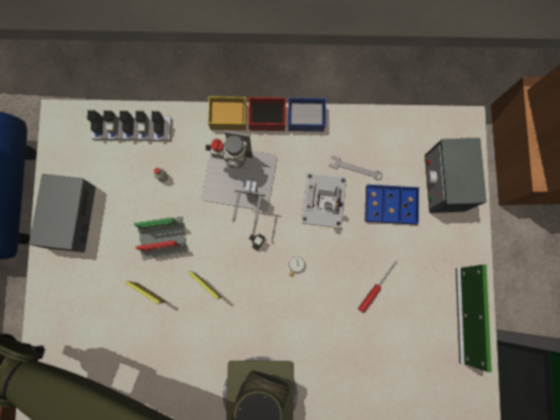

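```bash
cat > h.py <<'E'
import numpy as np, cv2
from cell import manip
def K(n):
    c=manip.camera_model(n); f=210/np.tan(np.radians(c['fov_y'])/2); return f,c
def cloud(n,d):
    f,c=K(n); v,u=np.mgrid[0:420,0:560].astype(float)
    P=np.stack([(u-c['cx'])/f*d,(v-c['cy'])/f*d,d],-1)
    W=(P-c['t'])@c['R']; W[d<=0]=np.nan; return W
def proj(n,X):
    f,c=K(n); p=np.atleast_2d(X)@c['R'].T+c['t']; return np.stack([p[:,0]/p[:,2]*f+c['cx'],p[:,1]/p[:,2]*f+c['cy']],-1)
def crop(p,u0,u1,v0,v1,s,name):
    cv2.imwrite(name,cv2.resize(p[v0:v1,u0:u1],None,fx=s,fy=s,interpolation=cv2.INTER_CUBIC))
E
python3 - <<'E'
from h import *
for n in("side","top"):
    d=np.load(f"pics/{n}0.npy"); W=cloud(n,d); np.save(f"pics/W{n}0.npy",W); p=cv2.imread(f"pics/{n}0.png")
    if n=="top":
        for uv in [(300,330),(60,120),(60,300),(180,330),(300,230),(480,110),(440,250),(440,350),(200,180),(330,290)]: print(uv,W[uv[1],uv[0]].round(4))
        crop(p,80,260,170,320,4,"pics/t_a.png"); crop(p,200,400,90,250,4,"pics/t_b.png")
    else:
        for uv in [(200,330),(230,390),(100,210),(300,350),(200,240),(400,400),(390,240)]: print(uv,W[uv[1],uv[0]].round(4))
        crop(p,100,260,140,280,5,"pics/s_a.png"); crop(p,220,400,120,300,4,"pics/s_b.png")
E
```

```text
(200, 330) [ 2.307e-01 -1.447e-01 -1.000e-04]
(230, 390) [ 1.871e-01 -3.074e-01  1.000e-04]
(100, 210) [ 0.2843  0.4717 -0.0015]
(300, 350) [ 0.3514 -0.3205 -0.0006]
(200, 240) [0.4205 0.1405 0.0005]
(400, 400) [ 0.4057 -0.5221 -0.0019]
(390, 240) [ 8.209e-01 -1.927e-01 -8.000e-04]
(300, 330) [ 0.1964 -0.1223  0.0032]
(60, 120) [0.8744 0.6797 0.0023]
(60, 300) [0.2829 0.6377 0.0025]
(180, 330) [ 0.1929  0.2565 -0.0021]
(300, 230) [ 5.150e-01 -1.213e-01  1.000e-04]
(480, 110) [ 0.9301 -0.7286  0.0042]
(440, 250) [ 0.4549 -0.5773 -0.001 ]
(440, 350) [ 0.1376 -0.567  -0.0046]
(200, 180) [6.769e-01 2.086e-01 2.000e-04]
(330, 290) [ 0.3227 -0.2195 -0.0113]
```

```bash
python3 -c "
import cv2
for n in ('s_a','s_b','t_a','t_b'):
    p=cv2.imread(f'pics/{n}.png');print(n,p.shape);h=min(800/p.shape[1],600/p.shape[0],1);cv2.imwrite(f'pics/{n}v.png',cv2.resize(p,None,fx=h,fy=h)) 
"
```

```text
s_a (700, 800, 3)
s_b (720, 720, 3)
t_a (600, 720, 3)
t_b (640, 800, 3)
```

View pics/s_av.png

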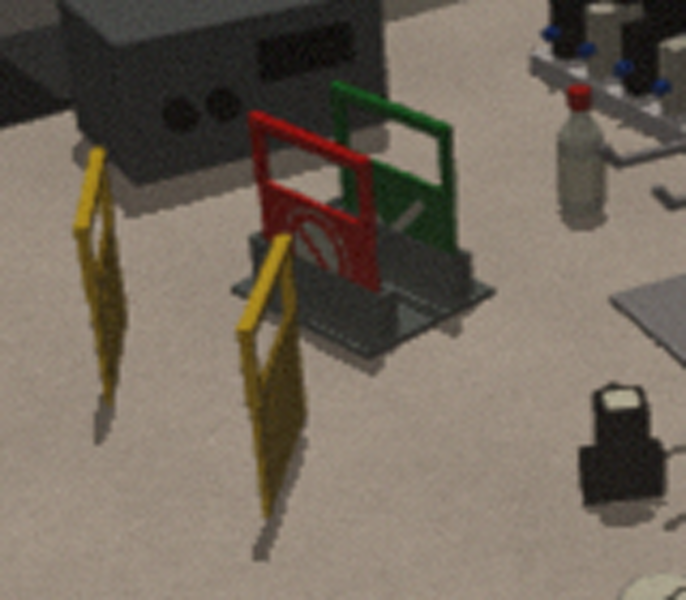

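View pics/s_bv.png

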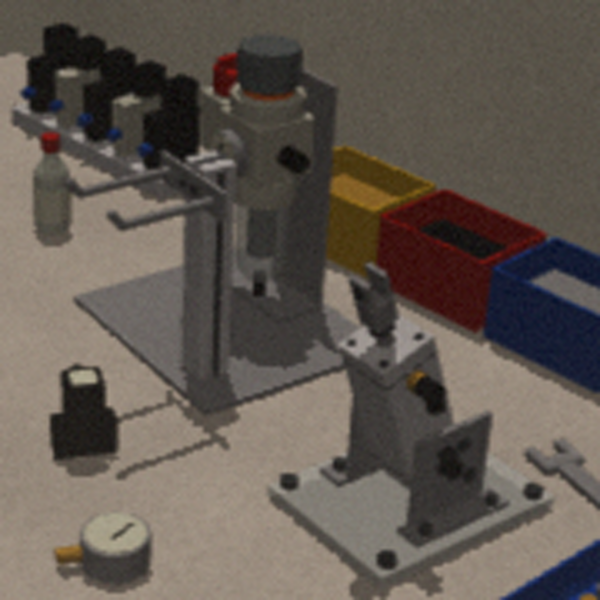

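View pics/t_av.png

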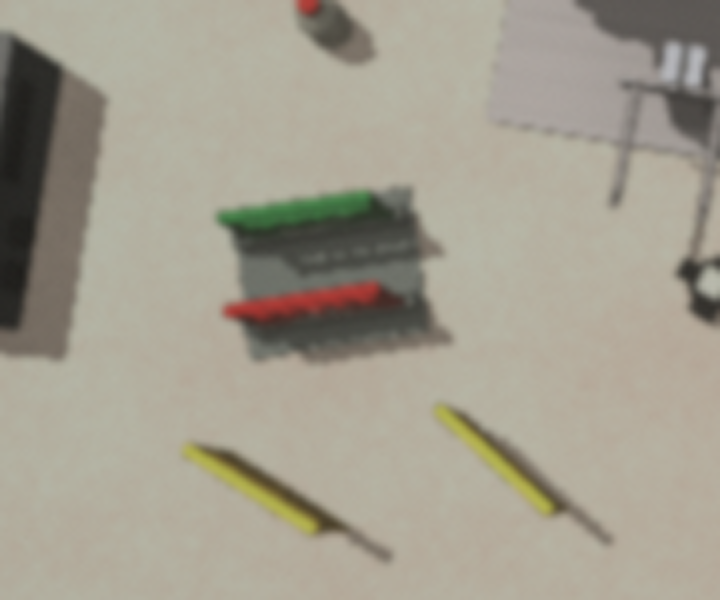

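View pics/t_bv.png

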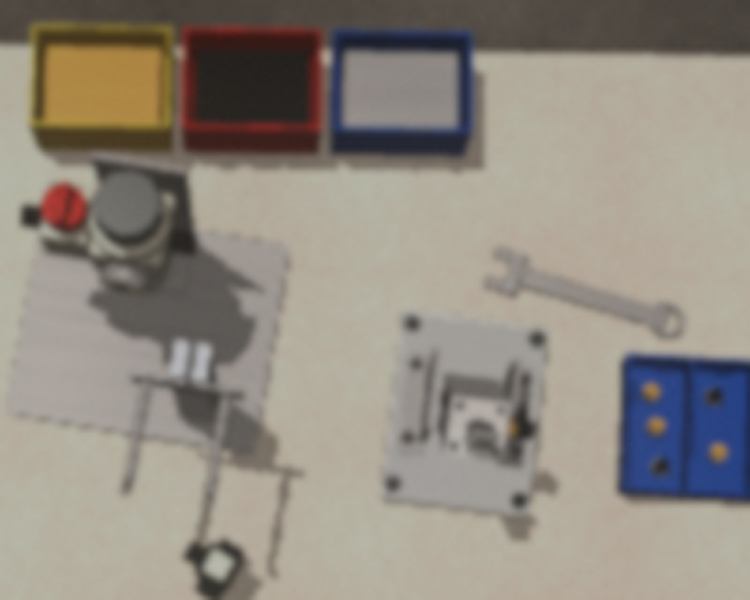

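```bash
cat > m.py <<'E'
from h import *
def fitbar(W,m):
    P=W[m]; P=P[~np.isnan(P).any(1)]; c=P.mean(0); xy=P[:,:2]-c[:2]
    u=np.linalg.svd(xy,full_matrices=False)[2][0]; u*=np.sign(u[1]); a=xy@u; b=xy@np.array([u[1],-u[0]])
    print(len(P),'c',c.round(4),'dir',u.round(4),'yaw of y axis',np.degrees(np.arctan2(-u[0],u[1])).round(2),'along',np.percentile(a,[0,2,50,98,100]).round(4),'across',np.percentile(b,[0,2,98,100]).round(4),'z',np.percentile(P[:,2],[1,50,99]).round(4))
    lo,hi=np.percentile(a,[1,99]); mid=c[:2]+u*(lo+hi)/2+np.array([u[1],-u[0]])*np.mean(np.percentile(b,[2,98])); print(' mid',mid.round(4))
E
python3 - <<'E'
from m import *
for n in("side","top"):
    W=np.load(f"pics/W{n}0.npy"); p=cv2.imread(f"pics/{n}0.png").astype(int)
    b,g,r=p[...,0],p[...,1],p[...,2]
    box=(W[...,0]>.38)&(W[...,0]<.6)&(W[...,1]>.2)&(W[...,1]<.5)
    red=(r>1.7*g)&(r>1.7*b)&box
    gr=(g>1.4*r)&box
    print(n,'red');fitbar(W,red&(W[...,2]>.12)); print('green');fitbar(W,gr&(W[...,2]>.12))
    print('red bottom half'); fitbar(W,red&(W[...,2]<.09)&(W[...,2]>.045))
    # hooks
    hb=(W[...,0]>.45)&(W[...,0]<.75)&(W[...,1]>-.02)&(W[...,1]<.2)&(W[...,2]>.16)&(W[...,2]<.215)
    Q=W[hb]; print(len(Q)); np.save(f'pics/hook_{n}.npy',Q)
    vb=(W[...,0]>.45)&(W[...,0]<.6)&(W[...,1]>-.05)&(W[...,1]<.1)&(W[...,2]>.02)&(W[...,2]<.1)
    Q=W[vb]; print('valve',len(Q),Q.min(0),Q.max(0),np.median(Q,0))
E
```

```text
side red
140 c [0.4481 0.3104 0.131 ] dir [-0.1714  0.9852] yaw of y axis 9.87 along [-0.0562 -0.0546 -0.0016  0.0588  0.0646] across [-0.0067 -0.0053  0.0064  0.0083] z [0.1209 0.132  0.1363]
 mid [0.448  0.3138]
green
112 c [0.5164 0.3244 0.1314] dir [-0.1565  0.9877] yaw of y axis 9.0 along [-0.0622 -0.0601  0.0033  0.0551  0.0596] across [-0.0063 -0.0048  0.0066  0.0092] z [0.1209 0.1322 0.1361]
 mid [0.5176 0.3224]
red bottom half
289 c [0.4497 0.3107 0.069 ] dir [-0.1357  0.9908] yaw of y axis 7.8 along [-0.0563 -0.0543 -0.0059  0.0587  0.0629] across [-0.0063 -0.0049  0.0062  0.0716] z [0.0457 0.0706 0.0884]
 mid [0.45   0.3131]
1209
valve 299 [ 0.45063819 -0.01101024  0.02024984] [0.59971559 0.0378231  0.0857639 ] [0.468063   0.00248788 0.04726606]
top red
117 c [0.4504 0.316  0.135 ] dir [-0.166   0.9861] yaw of y axis 9.56 along [-0.0549 -0.0525 -0.0008  0.0537  0.0587] across [-0.0045 -0.0038  0.0043  0.0045] z [0.1255 0.1353 0.1439]
 mid [0.4504 0.3172]
green
91 c [0.5189 0.3243 0.1346] dir [-0.1632  0.9866] yaw of y axis 9.4 along [-0.0542 -0.0518 -0.0005  0.0518  0.0556] across [-0.0033 -0.0032  0.0038  0.0043] z [0.1264 0.1346 0.1417]
 mid [0.5192 0.3243]
red bottom half
61 c [0.4488 0.3215 0.0774] dir [-0.1653  0.9862] yaw of y axis 9.51 along [-0.0526 -0.0493  0.0009  0.046   0.0477] across [-0.0015 -0.0014  0.0021  0.0026] z [0.0519 0.0796 0.0887]
 mid [0.4495 0.3196]
846
valve 167 [ 0.45210939 -0.00487733  0.02206621] [0.50050148 0.04489708 0.07365339] [0.47477443 0.01919921 0.06175372]
```

Run:
```python
from m import *
for n in("side","top"):
    Q=np.load(f'pics/hook_{n}.npy'); 
    im=np.zeros((600,640,3),np.uint8)
    # 2.5px/mm: x .45-.75 -> up ; y .2..-.02 -> right
    for q in Q:
        r=int((0.70-q[0])*2500); c=int((0.2-q[1])*2500)
        if 0<=r<600 and 0<=c<640:
            t=(q[2]-.16)/.055; cv2.circle(im,(c,r),2,(int(255*(1-t)),200 if q[2]>.19 else 60,int(255*t)),-1)
    for k in range(0,6): cv2.putText(im,f"{.2-.04*k:.2f}",(k*100,595),0,.4,(255,255,255)); cv2.putText(im,f"{.7-.04*k:.2f}",(0,k*100+10),0,.4,(255,255,255))
    cv2.imwrite(f'pics/hk_{n}.png',im)
```

```text
(no output)
```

View pics/hk_side.png

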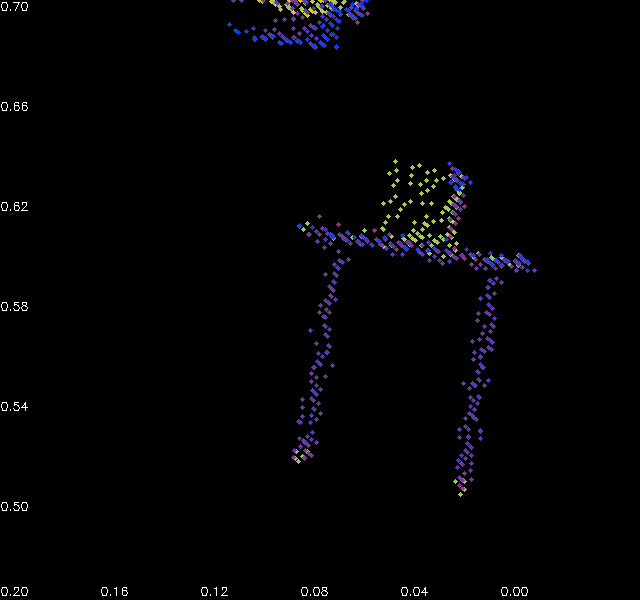

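View pics/hk_top.png

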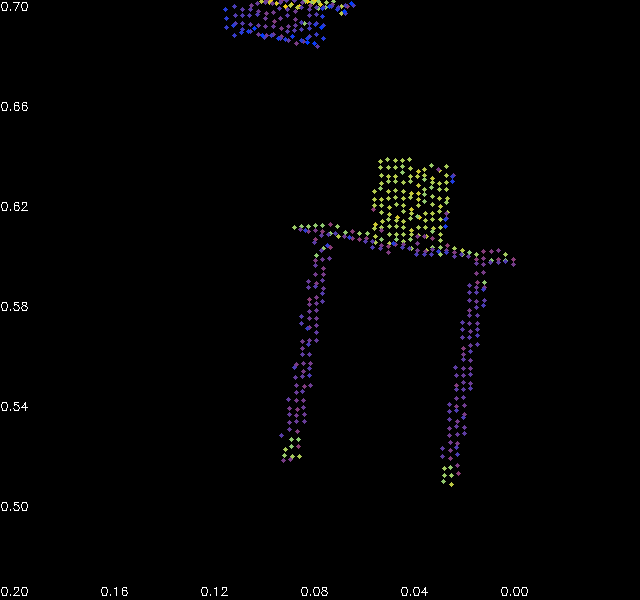

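Run:
```python
from m import *
from scipy.optimize import least_squares
for n in("side","top"):
    Q=np.load(f'pics/hook_{n}.npy'); Q=Q[(Q[:,0]<.592)&(Q[:,0]>.5)&(Q[:,1]<.11)&(Q[:,1]>-.01)]
    L=Q[:,1]>.05
    def res(p):
        a=p[2]; s=(Q[:,0]-.55)*np.sin(a)*-1+Q[:,1]*np.cos(a); return np.where(L,s-p[0],s-p[1])
    r=least_squares(res,[.08,.02,-.17],loss='soft_l1',f_scale=.003).x
    a=r[2]; xs=(Q[:,0]-.55)*np.cos(a)+Q[:,1]*np.sin(a)
    print(n,'yaw',np.degrees(a).round(2),'sep',(r[0]-r[1]).round(4), 'y mid',(r[0]+r[1])/2, 'tips',xs[L].min(),xs[~L].min(), 'z',np.median(Q[L,2]),np.median(Q[~L,2]))
    A=np.load(f'pics/hook_{n}.npy'); A=A[(A[:,0]<.65)&(A[:,0]>.5)&(A[:,1]<.11)&(A[:,1]>-.01)]
    ax=(A[:,0]-.55)*np.cos(a)+A[:,1]*np.sin(a); ay=-(A[:,0]-.55)*np.sin(a)+A[:,1]*np.cos(a)
    pl=(abs(abs(ay-(r[0]+r[1])/2)-.025)<.006)&(ax>.02)&(ax<.06); print(' plate x',np.percentile(ax[pl],[5,25,50,75,95]).round(4))
    tip=min(np.percentile(xs[L],1),np.percentile(xs[~L],1)); xm=tip+.052; ym=(r[0]+r[1])/2
    seat=np.array([.55+xm*np.cos(a)-ym*np.sin(a), xm*np.sin(a)+ym*np.cos(a)]); print(' seat from tip',seat.round(4))
    W=np.load(f"pics/W{n}0.npy")
    # cylinder region
    for z0,z1 in((.145,.165),(.165,.18),(.18,.2),(.2,.225)):
        m=(W[...,0]>.45)&(W[...,0]<.75)&(W[...,1]>-.3)&(W[...,1]<-.1)&(W[...,2]>z0)&(W[...,2]<z1); q=W[m]; 
        if len(q): print('cyl',z0,len(q),q.mean(0).round(4),np.percentile(q,5,0).round(4),np.percentile(q,95,0).round(4))
p=cv2.imread("pics/side0.png"); crop(p,295,395,190,300,6,"pics/s_c.png")
p=cv2.imread("pics/top0.png"); crop(p,295,355,165,235,8,"pics/t_c.png")
```

```text
side yaw -9.09 sep 0.0639 y mid 0.04028432073197379 tips -0.04674155776127198 -0.04965921456990641 z 0.18117019117515798 0.18097621234649464
 plate x [0.0291 0.0368 0.0437 0.0452 0.0467]
 seat from tip [0.5609 0.039 ]
cyl 0.145 287 [ 0.5747 -0.2028  0.1528] [ 0.5559 -0.2203  0.146 ] [ 0.5953 -0.1756  0.1611]
cyl 0.165 49 [ 0.5632 -0.2     0.1733] [ 0.5552 -0.2046  0.1662] [ 0.5727 -0.1887  0.1795]
cyl 0.18 91 [ 0.5596 -0.1979  0.19  ] [ 0.5497 -0.2046  0.181 ] [ 0.5699 -0.1862  0.1986]
cyl 0.2 73 [ 0.5557 -0.1951  0.2075] [ 0.5446 -0.2035  0.2006] [ 0.5651 -0.1855  0.2145]
top yaw -8.99 sep 0.0638 y mid 0.04604606174512613 tips -0.047136289521805784 -0.04642351519865735 z 0.18342058594585148 0.18224055076643672
 plate x [0.0227 0.0328 0.0446 0.0456 0.0477]
 seat from tip [0.5623 0.0447]
cyl 0.145 177 [ 0.5813 -0.1907  0.1547] [ 0.5577 -0.214   0.1464] [ 0.6005 -0.1694  0.1634]
cyl 0.165 12 [ 0.5919 -0.193   0.1679] [ 0.5774 -0.2124  0.1651] [ 0.5999 -0.1758  0.1744]
cyl 0.18 32 [ 0.5641 -0.1893  0.1903] [ 0.5563 -0.1982  0.182 ] [ 0.5759 -0.1804  0.1961]
cyl 0.2 34 [ 0.5575 -0.1886  0.2109] [ 0.5471 -0.1983  0.2031] [ 0.5691 -0.1798  0.2188]
```

View pics/s_c.png

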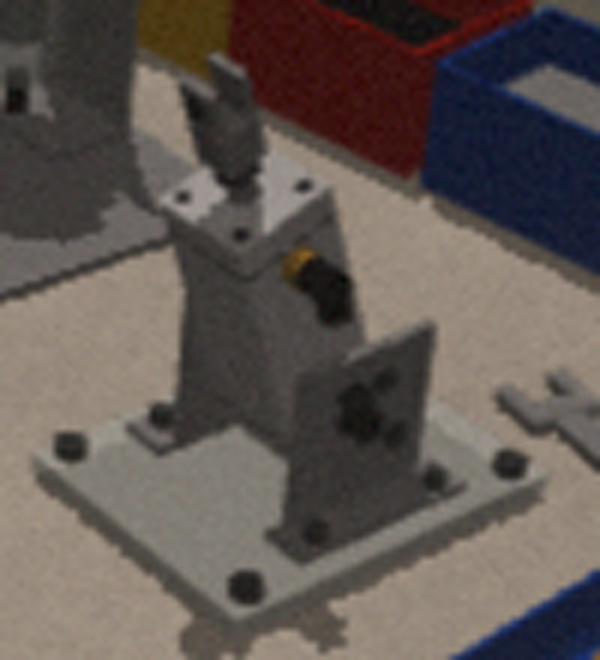

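View pics/t_c.png

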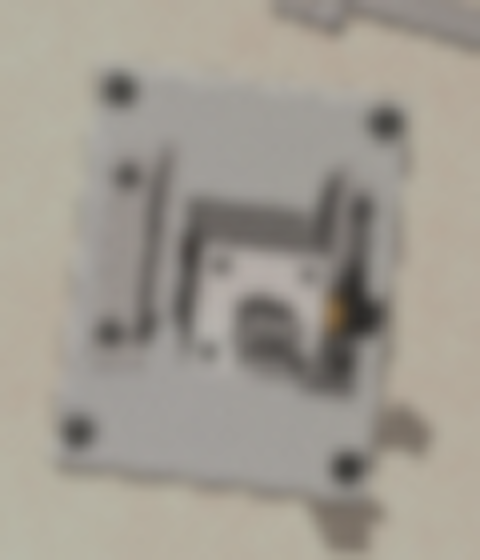

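```bash
cat > go.py <<'E'
import sys,numpy as np
from cell import manip
# usage: go.py x y z yawdeg
s=manip.sense(); R=s['orientation']; a=[float(v) for v in sys.argv[1:5]]
d=R.T@(np.array(a[:3])-s['position']); y0=np.arctan2(R[1,0],R[0,0])
tw=-(np.radians(a[3])-y0); tw=(tw+np.pi/2)%np.pi-np.pi/2
print('t',round(s['time_s'],2),'pos',s['position'].round(4),'yaw',np.degrees(y0).round(2),'shift mm',(1000*d).round(1),'twist',tw.round(3),'F',s['contact_force'].round(1),'open',round(85.4*s['opening'],1),'q6',s['joint_positions'][5].round(2))
E
python3 go.py .4495 .316 .231 9.5
```

```text
t 0.1 pos [0.1687 0.6272 0.2302] yaw 74.94 shift mm [-227.5   -0.5 -352. ] twist 1.142 F [ 0.1  0.4 -0. ] open 85.4 q6 -0.08
```

Call:
step_arm(
  targets=[
    {"xyz": [-227, 0, -352], "twist": 1.14, "claw": 45},
    {"xyz": [-227, 0, -352], "twist": 1.14, "claw": 45},
    {"xyz": [-227, 0, -352], "twist": 1.14, "claw": 45},
    {"xyz": [-227, 0, -352], "twist": 1.14, "claw": 45},
    {"xyz": [-227, 0, -352], "twist": 1.14, "claw": 45},
    {"xyz": [-227, 0, -352], "twist": 1.14, "claw": 45},
    {"xyz": [-227, 0, -352], "twist": 1.14, "claw": 45},
    {"xyz": [-227, 0, -352], "twist": 1.14, "claw": 45},
    {"xyz": [-227, 0, -352], "twist": 1.14, "claw": 45},
    {"xyz": [-227, 0, -352], "twist": 1.14, "claw": 45},
  ],
)

```text
time_s: 0.93
position: [0.4491, 0.3167, 0.231]
orientation: [[0.987, -0.0, -0.163], [0.163, -0.0, 0.987], [-0.0, -1.0, -0.0]]
contact_force: [0.4, 1.3, 0.4]
opening: 0.53
```

```bash
python3 go.py .4495 .316 .180 9.5
```

```text
t 0.93 pos [0.4491 0.3167 0.231 ] yaw 9.38 shift mm [ 0.3 51.  -0.8] twist -0.002 F [0.4 1.3 0.4] open 45.2 q6 0.35
```

Call:
step_arm(
  targets=[
    {"xyz": [0, 40, 0], "twist": 0, "claw": 45},
    {"xyz": [0, 75, 0], "twist": 0, "claw": 45},
    {"xyz": [0, 75, 0], "twist": 0, "claw": 45},
  ],
)

```text
time_s: 1.18
position: [0.4444, 0.3151, 0.148]
orientation: [[0.986, -0.013, -0.165], [0.165, -0.007, 0.986], [-0.014, -1.0, -0.005]]
contact_force: [-2.0, -0.3, -1.6]
opening: 0.526
```

```bash
python3 - <<'E'
from h import *
for n in("side","top"):
    p,d=manip.snapshot(n); cv2.imwrite(f"pics/{n}1.png",p); np.save(f"pics/{n}1.npy",d)
    if n=="side": crop(p,120,240,100,230,5,"pics/c1s.png")
    else: crop(p,80,260,170,320,4,"pics/c1t.png")
    print(n,proj(n,[.4495,.316,.131]),proj(n,[manip.sense()['position']]))
E
python3 go.py .4495 .316 .112 9.5
```

```text
side [[171.38688016 172.15193889]] [[169.42306135 165.90368984]]
top [[155.68064081 244.76740419]] [[153.24433697 244.76915344]]
t 1.28 pos [0.4472 0.318  0.1548] yaw 9.62 shift mm [ 2.1 42.8 -2.2] twist 0.002 F [0.2 0.7 0.5] open 45.1 q6 0.35
```

View pics/c1s.png

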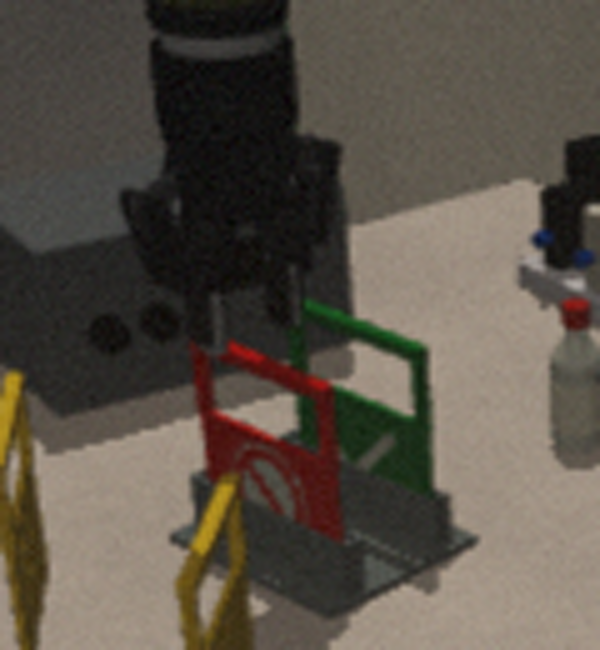

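View pics/c1t.png

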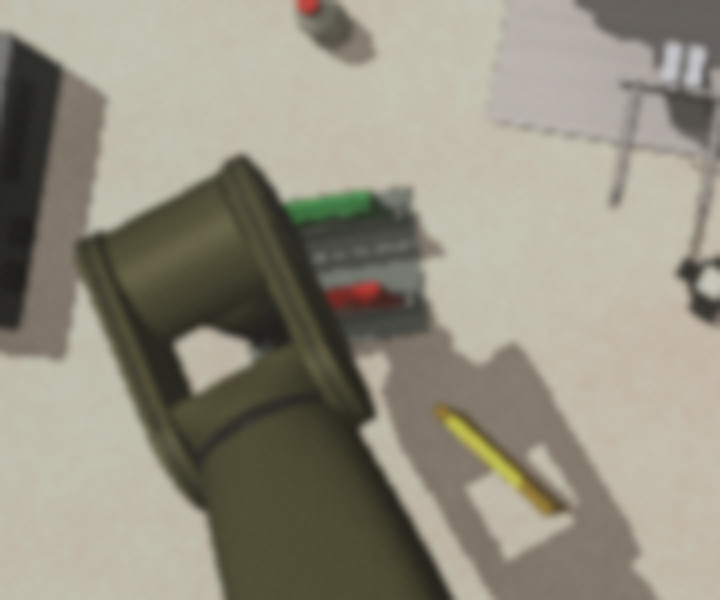

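Call:
step_arm(
  targets=[
    {"xyz": [1, 20, -2], "twist": 0, "claw": 45},
    {"xyz": [1, 43, -2], "twist": 0, "claw": 45},
    {"xyz": [1, 43, -2], "twist": 0, "claw": 45},
    {"xyz": [1, 43, -2], "twist": 0, "claw": 45},
    {"xyz": [1, 43, -2], "twist": 0, "claw": 0},
    {"xyz": [1, 43, -2], "twist": 0, "claw": 0},
    {"xyz": [1, 43, -2], "twist": 0, "claw": 0},
    {"xyz": [1, 43, -2], "twist": 0, "claw": 0},
    {"xyz": [1, 43, -2], "twist": 0, "claw": 0},
    {"xyz": [1, 43, -2], "twist": 0, "claw": 0},
  ],
  force=60,
)

```text
time_s: 2.12
position: [0.451, 0.3178, 0.1158]
orientation: [[0.986, 0.003, -0.167], [0.167, 0.002, 0.986], [0.004, -1.0, 0.002]]
contact_force: [-0.4, 1.5, 5.9]
opening: 0.103
```

```bash
python3 go.py .4495 .316 .185 9.5
```

```text
t 2.12 pos [0.451  0.3178 0.1158] yaw 9.62 shift mm [ -1.6 -69.3  -1.4] twist 0.002 F [-0.4  1.5  5.9] open 8.8 q6 0.35
```

Call:
step_arm(
  targets=[
    {"xyz": [0, -10, 0], "twist": 0, "claw": 0},
    {"xyz": [0, -22, 0], "twist": 0, "claw": 0},
    {"xyz": [0, -35, 0], "twist": 0, "claw": 0},
    {"xyz": [0, -48, 0], "twist": 0, "claw": 0},
    {"xyz": [0, -62, 0], "twist": 0, "claw": 0},
    {"xyz": [0, -77, 0], "twist": 0, "claw": 0},
    {"xyz": [0, -77, 0], "twist": 0, "claw": 0},
  ],
)

```text
time_s: 2.7
position: [0.4516, 0.3179, 0.1954]
orientation: [[0.986, 0.006, -0.167], [0.167, 0.004, 0.986], [0.007, -1.0, 0.003]]
contact_force: [0.3, 0.0, -1.0]
opening: 0.105
```

```bash
python3 go.py .463 .058 .195 -9
```

```text
t 2.7 pos [0.4516 0.3179 0.1954] yaw 9.63 shift mm [ -32.3   -0.5 -258.2] twist 0.325 F [ 0.3  0.  -1. ] open 9.0 q6 0.35
```

Call:
step_arm(
  targets=[
    {"xyz": [-2, 0, -15], "twist": 0.02, "claw": 0},
    {"xyz": [-6, 0, -45], "twist": 0.06, "claw": 0},
    {"xyz": [-10, 0, -80], "twist": 0.1, "claw": 0},
    {"xyz": [-14, 0, -115], "twist": 0.145, "claw": 0},
    {"xyz": [-18, 0, -150], "twist": 0.19, "claw": 0},
    {"xyz": [-23, 0, -185], "twist": 0.235, "claw": 0},
    {"xyz": [-27, 0, -218], "twist": 0.275, "claw": 0},
    {"xyz": [-30, 0, -242], "twist": 0.305, "claw": 0},
    {"xyz": [-32, 0, -256], "twist": 0.325, "claw": 0},
    {"xyz": [-32, 0, -258], "twist": 0.325, "claw": 0},
  ],
)

```text
time_s: 3.53
position: [0.4604, 0.0543, 0.1893]
orientation: [[0.987, -0.002, 0.161], [-0.161, -0.001, 0.987], [-0.001, -1.0, -0.001]]
contact_force: [-0.4, 0.3, -0.8]
opening: 0.099
```

Call:
step_arm(
  targets=[
    {"xyz": [0, 0, 0], "twist": 0, "claw": 0},
    {"xyz": [0, 0, 0], "twist": 0, "claw": 0},
  ],
)

```text
time_s: 3.7
position: [0.4608, 0.0573, 0.1898]
orientation: [[0.988, -0.001, 0.157], [-0.157, 0.0, 0.988], [-0.001, -1.0, 0.0]]
contact_force: [0.5, 0.8, -1.2]
opening: 0.1
```

```bash
python3 - <<'E'
from m import *
for n in("side","top"):
    p,d=manip.snapshot(n); cv2.imwrite(f"pics/{n}2.png",p); np.save(f"pics/{n}2.npy",d); W=cloud(n,d)
    if n=="side": crop(p,200,340,110,260,4,"pics/c2s.png")
    else: crop(p,180,330,130,300,4,"pics/c2t.png")
    b,g,r=[p[...,i].astype(int) for i in range(3)]
    box=(W[...,0]>.38)&(W[...,0]<.6)&(W[...,1]>-.05)&(W[...,1]<.16)
    red=(r>1.7*g)&(r>1.7*b)&box
    print(n,red.sum()); 
    for z0,z1 in((.195,.23),(.08,.17)):
        m=red&(W[...,2]>z0)&(W[...,2]<z1)
        if m.sum()>10: fitbar(W,m)
E
python3 go.py .463 .058 .195 -9
```

```text
side 682
92 c [0.4535 0.0279 0.2056] dir [0.1414 0.99  ] yaw of y axis -8.13 along [-0.0329 -0.0312 -0.0053  0.078   0.0831] across [-0.013  -0.0038  0.0069  0.0083] z [0.1959 0.207  0.2114]
 mid [0.4585 0.0522]
520 c [0.4567 0.0495 0.1244] dir [0.1552 0.9879] yaw of y axis -8.93 along [-0.0554 -0.0531 -0.0064  0.0614  0.0656] across [-0.0037 -0.0023  0.0031  0.0047] z [0.0816 0.1266 0.1674]
 mid [0.4579 0.0542]
top 7
t 3.8 pos [0.461  0.0578 0.19  ] yaw -8.92 shift mm [ 1.9 -5.   0.5] twist 0.001 F [ 0.8 -0.3 -1.2] open 8.7 q6 0.16
```

View pics/c2s.png

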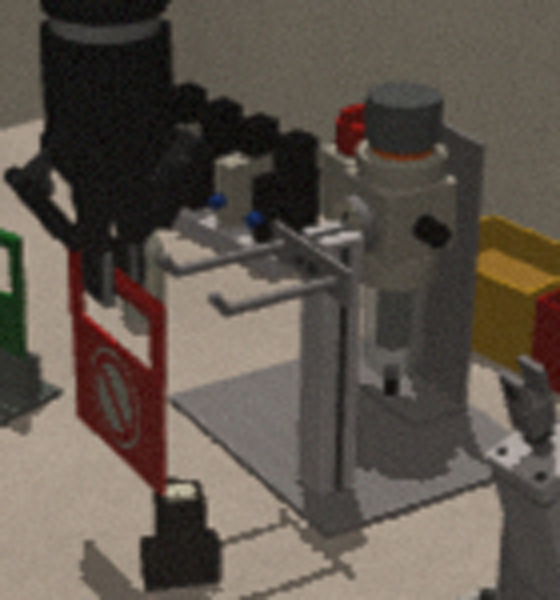

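View pics/c2t.png

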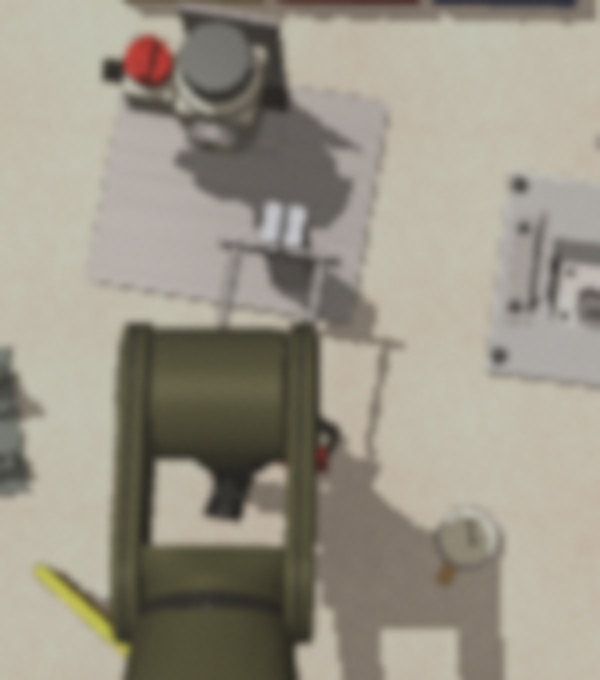

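Call:
step_arm(
  targets=[
    {"xyz": [6, -1, 1], "twist": 0, "claw": 0},
    {"xyz": [17, -1, 1], "twist": 0, "claw": 0},
    {"xyz": [29, -1, 1], "twist": 0, "claw": 0},
    {"xyz": [41, -1, 1], "twist": 0, "claw": 0},
    {"xyz": [53, -1, 1], "twist": 0, "claw": 0},
    {"xyz": [65, -1, 1], "twist": 0, "claw": 0},
    {"xyz": [77, -1, 1], "twist": 0, "claw": 0},
    {"xyz": [88, -1, 1], "twist": 0, "claw": 0},
    {"xyz": [94, -1, 1], "twist": 0, "claw": 0},
    {"xyz": [94, -1, 1], "twist": 0, "claw": 0},
  ],
)

```text
time_s: 4.63
position: [0.5554, 0.0436, 0.1912]
orientation: [[0.988, -0.0, 0.156], [-0.156, -0.0, 0.988], [-0.0, -1.0, -0.0]]
contact_force: [-0.5, -0.3, -1.0]
opening: 0.101
```

```bash
python3 - <<'E'
from m import *
n="side"
p,d=manip.snapshot(n); cv2.imwrite(f"pics/{n}3.png",p); W=cloud(n,d); crop(p,200,340,110,260,4,"pics/c3s.png")
b,g,r=[p[...,i].astype(int) for i in range(3)]
box=(W[...,0]>.5)&(W[...,0]<.62)&(W[...,1]>-.05)&(W[...,1]<.16)
red=(r>1.7*g)&(r>1.7*b)&box
for z0,z1 in((.195,.23),(.08,.17)): fitbar(W,red&(W[...,2]>z0)&(W[...,2]<z1))
E
python3 go.py .553 .043 .170 -9
```

```text
110 c [0.549  0.0213 0.2063] dir [0.1212 0.9926] yaw of y axis -6.96 along [-0.0382 -0.0374 -0.0088  0.0755  0.0791] across [-0.0145 -0.0053  0.0075  0.0114] z [0.1968 0.2073 0.2167]
 mid [0.5525 0.0413]
526 c [0.5512 0.0346 0.1226] dir [0.1538 0.9881] yaw of y axis -8.85 along [-0.0533 -0.0518 -0.0089  0.0632  0.0668] across [-0.0039 -0.0025  0.0031  0.0049] z [0.082  0.1226 0.1669]
 mid [0.5525 0.0411]
t 4.68 pos [0.5546 0.0437 0.1911] yaw -8.97 shift mm [-1.4 21.1 -0.9] twist 0.001 F [-0.6 -0.2 -0.5] open 8.6 q6 0.14
```

View pics/c3s.png

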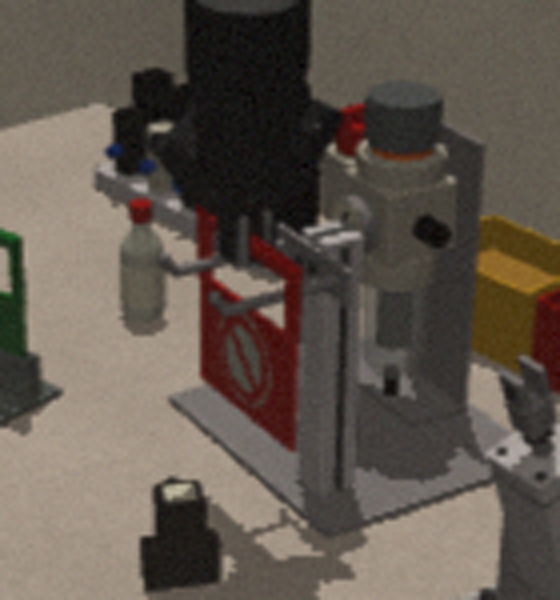

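Call:
step_arm(
  targets=[
    {"xyz": [0, 6, 0], "twist": 0, "claw": 0},
    {"xyz": [0, 12, 0], "twist": 0, "claw": 0},
    {"xyz": [0, 17, 0], "twist": 0, "claw": 0},
    {"xyz": [0, 19, 0], "twist": 0, "claw": 0},
    {"xyz": [0, 19, 0], "twist": 0, "claw": 0},
    {"xyz": [0, 19, 0], "twist": 0, "claw": 0},
  ],
)

```text
time_s: 5.18
position: [0.5537, 0.0435, 0.1736]
orientation: [[0.988, -0.001, 0.156], [-0.156, 0.0, 0.988], [-0.001, -1.0, -0.0]]
contact_force: [-4.9, -0.0, 8.1]
opening: 0.102
```

Call:
step_arm(
  targets=[
    {"xyz": [0, 19, 0], "twist": 0, "claw": 15},
    {"xyz": [0, 18, 0], "twist": 0, "claw": 22},
    {"xyz": [0, 18, 0], "twist": 0, "claw": 28},
    {"xyz": [0, 18, 0], "twist": 0, "claw": 28},
    {"xyz": [0, 18, 0], "twist": 0, "claw": 28},
    {"xyz": [0, 18, 0], "twist": 0, "claw": 28},
  ],
)

```text
time_s: 5.68
position: [0.5546, 0.0434, 0.155]
orientation: [[0.988, 0.001, 0.156], [-0.156, -0.0, 0.988], [0.001, -1.0, 0.0]]
contact_force: [0.6, -1.0, 0.0]
opening: 0.329
```

```bash
python3 - <<'E'
from m import *
n="side"
p,d=manip.snapshot(n); cv2.imwrite(f"pics/{n}4.png",p); W=cloud(n,d); crop(p,230,320,130,250,5,"pics/c4s.png")
b,g,r=[p[...,i].astype(int) for i in range(3)]
box=(W[...,0]>.5)&(W[...,0]<.62)&(W[...,1]>-.05)&(W[...,1]<.16)
red=(r>1.7*g)&(r>1.7*b)&box
for z0,z1 in((.175,.23),(.06,.14)): fitbar(W,red&(W[...,2]>z0)&(W[...,2]<z1))
E
python3 go.py .553 .043 .27 -9
```

```text
114 c [0.5489 0.0134 0.1897] dir [0.1497 0.9887] yaw of y axis -8.61 along [-0.0333 -0.0308 -0.0013  0.04    0.0466] across [-0.0158 -0.0144  0.0082  0.0177] z [0.1765 0.1906 0.2065]
 mid [0.5466 0.0186]
462 c [0.554  0.0335 0.1011] dir [0.1519 0.9884] yaw of y axis -8.73 along [-0.0523 -0.0505 -0.0087  0.063   0.0663] across [-0.0038 -0.0026  0.0027  0.0047] z [0.0639 0.1015 0.1389]
 mid [0.555  0.0398]
t 5.73 pos [0.5546 0.0434 0.1549] yaw -9.0 shift mm [  -1.4 -115.1   -0.6] twist 0.0 F [ 0.2 -1.1 -0.4] open 27.8 q6 0.14
```

View pics/c4s.png

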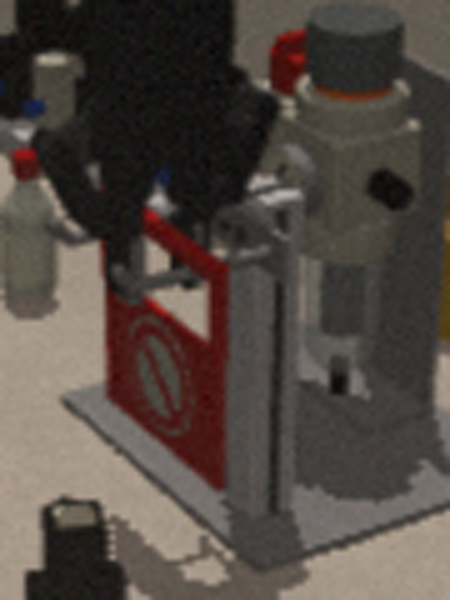

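Call:
step_arm(
  targets=[
    {"xyz": [0, -8, 0], "twist": 0, "claw": 30},
    {"xyz": [0, -20, 0], "twist": 0, "claw": 30},
    {"xyz": [0, -35, 0], "twist": 0, "claw": 30},
    {"xyz": [0, -55, 0], "twist": 0, "claw": 30},
    {"xyz": [0, -80, 0], "twist": 0, "claw": 30},
    {"xyz": [0, -110, 0], "twist": 0, "claw": 30},
    {"xyz": [0, -125, 0], "twist": 0, "claw": 30},
    {"xyz": [0, -125, 0], "twist": 0, "claw": 30},
  ],
)

```text
time_s: 6.4
position: [0.5567, 0.0434, 0.2866]
orientation: [[0.988, 0.011, 0.156], [-0.156, -0.0, 0.988], [0.011, -1.0, 0.001]]
contact_force: [0.4, 0.5, 0.3]
opening: 0.35
```

```bash
python3 - <<'E'
from m import *
n="side"
p,d=manip.snapshot(n); cv2.imwrite(f"pics/{n}5.png",p); np.save("pics/side5.npy",d);crop(p,230,320,130,250,5,"pics/c5s.png")
E
python3 go.py .558 -.195 .28 -96
```

```text
t 6.45 pos [0.5557 0.0434 0.2836] yaw -9.0 shift mm [  39.5    3.7 -235.1] twist 1.519 F [ 0.3 -0.4 -0.1] open 29.9 q6 0.14
```

View pics/c5s.png

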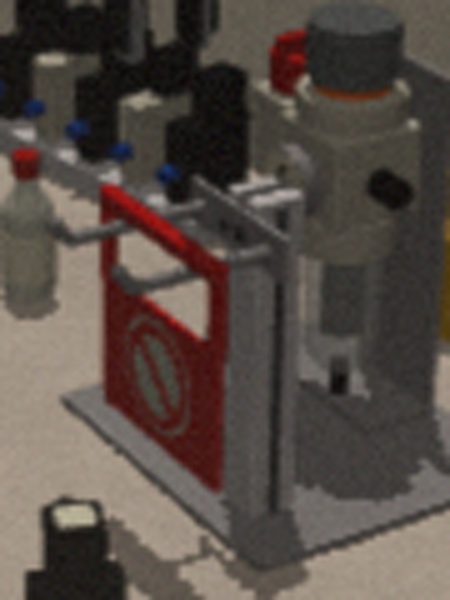

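Run:
```python
from m import *
for n,k in(("side",5),("top",0)):
    W=cloud(n,np.load(f"pics/{n}{k}.npy")); 
    box=(W[...,0]>.45)&(W[...,0]<.75)&(W[...,1]>-.33)&(W[...,1]<-.07)
    m=box&(W[...,2]>.007)&(W[...,2]<.02)
    Q=W[m]; print(n,'plate',len(Q),np.median(Q[:,2]).round(4), Q.min(0).round(3),Q.max(0).round(3))
    r=cv2.minAreaRect((Q[:,:2]*1000).astype(np.float32)); print(r)
    # rod/fork points
    m=box&(W[...,2]>.172)&(W[...,2]<.24); Q=W[m]
    for lo in np.arange(.172,.225,.01):
        q=Q[(Q[:,2]>=lo)&(Q[:,2]<lo+.01)]
        if len(q): print(' ',lo.round(3),len(q),q.mean(0).round(4),'x',np.percentile(q[:,0],[3,97]).round(4),'y',np.percentile(q[:,1],[3,97]).round(4))
    # top face: 
    m=box&(W[...,2]>.14)&(W[...,2]<.172); Q=W[m]
    # ransac plane
    best=None; rng=np.random.default_rng(0)
    for _ in range(500):
        a=Q[rng.choice(len(Q),3,False)]; nn=np.cross(a[1]-a[0],a[2]-a[0]); 
        if np.linalg.norm(nn)<1e-5: continue
        nn/=np.linalg.norm(nn)
        if abs(nn[2])<.88: continue
        i=abs((Q-a[0])@nn)<.0015
        if best is None or i.sum()>best.sum(): best=i
    T=Q[best]; c=T.mean(0); nn=np.linalg.svd(T-c)[2][2]; nn*=np.sign(nn[2]); print(' top plane n',nn.round(3),'lean',np.degrees(np.arccos(nn[2])).round(1),'lean az',np.degrees(np.arctan2(-nn[1],-nn[0])).round(1),len(T),c.round(4))
```

```text
side plate 1522 0.0112 [ 0.521 -0.33   0.007] [ 0.748 -0.127  0.02 ]
((632.5975952148438, -220.46766662597656), (145.4510955810547, 240.8126678466797), 67.94978332519531)
  0.172 35 [ 0.5623 -0.2001  0.1774] x [0.5558 0.5742] y [-0.2061 -0.1884]
  0.182 52 [ 0.5593 -0.1986  0.1877] x [0.5512 0.5705] y [-0.2052 -0.1864]
  0.192 42 [ 0.5581 -0.1962  0.1971] x [0.5469 0.5677] y [-0.205  -0.1843]
  0.202 50 [ 0.5537 -0.1952  0.2072] x [0.5438 0.5638] y [-0.2042 -0.1839]
  0.212 14 [ 0.5613 -0.1958  0.2136] x [0.5579 0.5642] y [-0.205  -0.1855]
 top plane n [-0.323  0.053  0.945] lean 19.1 lean az -9.2 171 [ 0.5721 -0.1986  0.1525]
top plate 1434 0.0119 [ 0.451 -0.328  0.007] [ 0.75  -0.071  0.02 ]
((600.838134765625, -198.9154052734375), (256.8766784667969, 298.6644592285156), 89.6008529663086)
  0.172 3 [ 0.5766 -0.1963  0.1799] x [0.5762 0.577 ] y [-0.1993 -0.1935]
  0.182 14 [ 0.5648 -0.1894  0.1874] x [0.5569 0.5755] y [-0.2003 -0.1805]
  0.192 18 [ 0.5618 -0.1891  0.1948] x [0.554  0.5727] y [-0.1978 -0.1801]
  0.202 17 [ 0.5541 -0.1879  0.2078] x [0.5464 0.5691] y [-0.1976 -0.1786]
  0.212 15 [ 0.5608 -0.1889  0.2156] x [0.5471 0.5664] y [-0.1983 -0.1806]
 top plane n [-0.403 -0.001  0.915] lean 23.8 lean az 0.1 58 [ 0.5774 -0.1906  0.156 ]
```

Run:
```python
from h import *
f,c=K("top")
def ray(n,u,v,z):
    f,c=K(n); d=c['R'].T@np.array([(u-c['cx'])/f,(v-c['cy'])/f,1]); o=-c['R'].T@c['t']; return o+d*(z-o[2])/d[2]
B=[ray("top",295+u/8,165+v/8,.016) for u,v in((118,90),(387,122),(78,432),(348,467))]
S=[ray("side",295+u/6,190+v/6,.016) for u,v in((163,415),(70,447),(247,587),(512,463))]
print(np.array(B).round(4)); print(np.array(S).round(4))
def yaw(d): return np.degrees(np.arctan2(d[1],d[0])).round(2)
print('y axis:',yaw(B[0]-B[1])-90,yaw(B[2]-B[3])-90,'x axis',yaw(B[0]-B[2]),yaw(B[1]-B[3]))
# side: near-left bolt(70,447), near(247,587), right(512,463)
print('side y',yaw(S[1]-S[2])-90,'x',yaw(S[3]-S[2]))
print('centers',np.mean(B,0), (S[1]+S[3])/2)
```

```text
[[ 0.6907 -0.1518  0.016 ]
 [ 0.6788 -0.262   0.016 ]
 [ 0.549  -0.1357  0.016 ]
 [ 0.5361 -0.245   0.016 ]]
[[ 0.5937 -0.1497  0.016 ]
 [ 0.5479 -0.1405  0.016 ]
 [ 0.5361 -0.2489  0.016 ]
 [ 0.6792 -0.2657  0.016 ]]
y axis: -6.180000000000007 -6.780000000000001 x axis -6.47 -6.81
side y -6.180000000000007 x -6.71
centers [ 0.61364749 -0.19863109  0.016     ] [ 0.61353032 -0.20314163  0.016     ]
```

Call:
step_arm(
  targets=[
    {"xyz": [40, 0, -233], "twist": 1.527, "claw": 42},
    {"xyz": [40, 0, -233], "twist": 1.527, "claw": 42},
    {"xyz": [40, 0, -233], "twist": 1.527, "claw": 42},
    {"xyz": [40, 0, -233], "twist": 1.527, "claw": 42},
    {"xyz": [40, 0, -233], "twist": 1.527, "claw": 42},
    {"xyz": [40, 0, -233], "twist": 1.527, "claw": 42},
    {"xyz": [40, 0, -233], "twist": 1.527, "claw": 42},
    {"xyz": [40, 0, -233], "twist": 1.527, "claw": 42},
    {"xyz": [40, 0, -233], "twist": 1.527, "claw": 42},
    {"xyz": [40, 0, -233], "twist": 1.527, "claw": 42},
  ],
)

```text
time_s: 7.28
position: [0.5566, -0.1932, 0.2777]
orientation: [[0.156, -0.002, 0.988], [-0.988, 0.001, 0.156], [-0.002, -1.0, -0.002]]
contact_force: [0.6, -0.0, -0.0]
opening: 0.492
```

```bash
python3 go.py .561 -.192 .24 -96.5
```

```text
t 7.28 pos [ 0.5566 -0.1932  0.2777] yaw -81.02 shift mm [-0.4 37.7  4.6] twist 0.27 F [ 0.6 -0.  -0. ] open 42.0 q6 0.99
```

Call:
step_arm(
  targets=[
    {"xyz": [0, 0, 2], "twist": 0.27, "claw": 42},
    {"xyz": [0, 15, 2], "twist": 0.27, "claw": 42},
    {"xyz": [0, 33, 2], "twist": 0.27, "claw": 42},
    {"xyz": [0, 38, 2], "twist": 0.27, "claw": 42},
    {"xyz": [0, 38, 2], "twist": 0.27, "claw": 42},
    {"xyz": [0, 38, 2], "twist": 0.27, "claw": 42},
    {"xyz": [0, 38, 2], "twist": 0.27, "claw": 42},
  ],
)

```text
time_s: 7.87
position: [0.5596, -0.1928, 0.2421]
orientation: [[-0.106, 0.001, 0.994], [-0.994, -0.0, -0.106], [0.0, -1.0, 0.001]]
contact_force: [0.3, 1.0, 1.1]
opening: 0.495
```

```bash
python3 - <<'E'
from m import *
n="side"
p,d=manip.snapshot(n); cv2.imwrite(f"pics/{n}6.png",p); np.save("pics/side6.npy",d);crop(p,300,375,150,265,5,"pics/c6s.png")
X=manip.sense(); P=X['position']; R=X['orientation']; print(P,'proj TCP',proj(n,P))
print('center fork side est',proj(n,[.559,-.195,.1926]))
W=cloud(n,d)
m=(abs(W[...,0]-.56)<.04)&(abs(W[...,1]+.193)<.06)&(W[...,2]>.222)&(W[...,2]<.262)
Q=(W[m]-P)@R   # tool coords
for lo in range(-20,5,5):
    q=Q[(Q[:,1]*1000>=lo)&(Q[:,1]*1000<lo+5)]
    for s in(-1,1):
        k=q[np.sign(q[:,0])==s]
        if len(k): print(lo,s,len(k),'x',(1000*np.percentile(k[:,0],[3,97])).round(1),'z',(1000*np.percentile(k[:,2],[3,97])).round(1))
E
python3 go.py .561 -.192 .24 -96.5
```

```text
[ 0.55979395 -0.19285068  0.24249119] proj TCP [[332.71562257 189.00623161]]
center fork side est [[331.45352538 209.3808858 ]]
-20 -1 20 x [-34.3 -18.1] z [-12.4   8.2]
-20 1 15 x [25.1 35.5] z [-10.6   4.7]
-15 -1 19 x [-31.8 -18.3] z [-10.7   9.3]
-15 1 21 x [24.1 36.1] z [-12.5   4.6]
-10 -1 20 x [-30.8 -18.4] z [-12.1  10.1]
-10 1 14 x [22.1 34.2] z [-11.3   2.9]
-5 -1 15 x [-25.5 -18.2] z [-10.9   8.2]
-5 1 12 x [22.2 28.9] z [-10.6   6.1]
t 7.92 pos [ 0.5598 -0.1929  0.2425] yaw -96.06 shift mm [-1.   2.5  1.1] twist 0.008 F [0.2 0.2 0.4] open 42.3 q6 1.25
```

View pics/c6s.png

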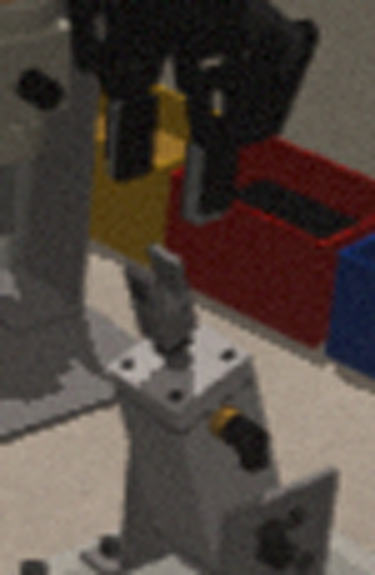

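Call:
step_arm(
  targets=[
    {"xyz": [0, 15, 1], "twist": 0.008, "claw": 42},
    {"xyz": [0, 32, 1], "twist": 0.008, "claw": 42},
    {"xyz": [0, 48, 1], "twist": 0.008, "claw": 42},
    {"xyz": [0, 60, 1], "twist": 0.008, "claw": 42},
    {"xyz": [0, 67, 1], "twist": 0.008, "claw": 42},
    {"xyz": [0, 67, 1], "twist": 0.008, "claw": 32},
    {"xyz": [0, 67, 1], "twist": 0.008, "claw": 32},
    {"xyz": [0, 67, 1], "twist": 0.008, "claw": 32},
  ],
  force=20,
)

```text
time_s: 8.58
position: [0.561, -0.1931, 0.1757]
orientation: [[-0.114, 0.002, 0.993], [-0.993, -0.001, -0.114], [0.001, -1.0, 0.002]]
contact_force: [-1.1, -0.8, -0.0]
opening: 0.374
```

```bash
python3 - <<'E'
from m import *
n="side"
p,d=manip.snapshot(n); cv2.imwrite(f"pics/{n}7.png",p); np.save("pics/side7.npy",d);crop(p,300,375,150,265,5,"pics/c7s.png")
E
python3 go.py .561 -.192 .175 -96.5
```

```text
t 8.63 pos [ 0.5611 -0.1931  0.1758] yaw -96.54 shift mm [-1.1  0.8 -0.2] twist -0.001 F [-0.6  0.8 -0.5] open 32.1 q6 1.26
```

View pics/c7s.png

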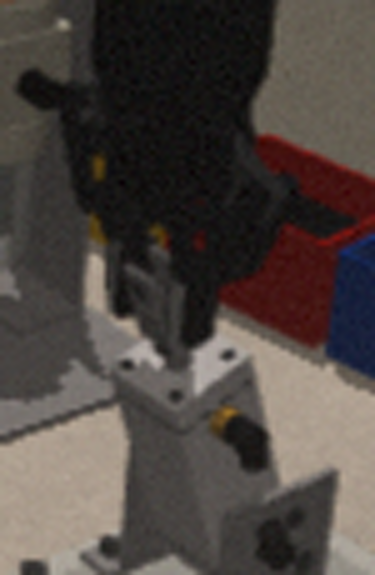

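Fork sits between the fingers. Close gently and read forces.

Call:
step_arm(
  targets=[
    {"xyz": [0, 0, 0], "twist": 0, "claw": 26},
    {"xyz": [0, 0, 0], "twist": 0, "claw": 22},
    {"xyz": [0, 0, 0], "twist": 0, "claw": 18},
    {"xyz": [0, 0, 0], "twist": 0, "claw": 10},
    {"xyz": [0, 0, 0], "twist": 0, "claw": 0},
    {"xyz": [0, 0, 0], "twist": 0, "claw": 0},
    {"xyz": [0, 0, 0], "twist": 0, "claw": 0},
  ],
  force=25,
)

```text
time_s: 9.22
position: [0.5607, -0.1928, 0.1753]
orientation: [[-0.114, 0.001, 0.993], [-0.993, -0.0, -0.114], [0.0, -1.0, 0.001]]
contact_force: [-0.6, 0.3, 5.9]
opening: 0.23
```

```bash
python3 go.py .561 -.192 .175 -96.5; python3 -c "
from cell import manip
print(manip.sense()['wrist_torque'])"
```

```text
t 9.22 pos [ 0.5607 -0.1928  0.1753] yaw -96.54 shift mm [-0.9  0.3  0.2] twist -0.001 F [-0.6  0.3  5.9] open 19.6 q6 1.26
[0.25473584 0.09394028 0.01695682]
```

Call:
step_arm(
  targets=[
    {"xyz": [0, 0, 0], "twist": 0, "claw": 0},
    {"xyz": [0, 0, 0], "twist": 0, "claw": 0},
    {"xyz": [0, 0, 0], "twist": 0, "claw": 0},
    {"xyz": [0, -1.9, -0.7], "twist": 0, "claw": 0},
    {"xyz": [0, -4.7, -1.7], "twist": 0, "claw": 0},
    {"xyz": [0, -7.5, -2.7], "twist": 0, "claw": 0},
    {"xyz": [0, -9.4, -3.4], "twist": 0, "claw": 0},
    {"xyz": [0, -9.4, -3.4], "twist": 0, "claw": 0},
    {"xyz": [0, -9.4, -3.4], "twist": 0, "claw": 0},
  ],
  force=60,
)

```text
time_s: 9.97
position: [0.5576, -0.1923, 0.1831]
orientation: [[-0.114, 0.002, 0.993], [-0.993, -0.0, -0.114], [-0.0, -1.0, 0.002]]
contact_force: [5.1, 1.0, -3.2]
opening: 0.22
```

```bash
cat > ext.py <<'E'
import numpy as np
from cell import manip
s=manip.sense(); n=np.array([-.3398,.0387,.9397]); d=1000*(s['position']-np.array([.5607,-.1928,.1753]))
print('t',round(s['time_s'],2),'along',(d@n).round(2),'off',(d-(d@n)*n).round(2),'F',s['contact_force'].round(1),'F along',(s['contact_force']@n).round(1),'M',s['wrist_torque'].round(2),'open',85.4*s['opening'])
E
python3 ext.py
```

```text
t 9.97 along 8.41 off [-0.23  0.15 -0.09] F [ 5.1  1.  -3.2] F along -4.7 M [ 0.03 -1.03 -0.02] open 18.78193042855111
```

Call:
step_arm(
  targets=[
    {"xyz": [0, -2.8, -0.9], "twist": 0, "claw": 0},
    {"xyz": [0, -5.6, -1.9], "twist": 0, "claw": 0},
    {"xyz": [0, -8.4, -2.9], "twist": 0, "claw": 0},
    {"xyz": [0, -9.4, -3.3], "twist": 0, "claw": 0},
    {"xyz": [0, -9.4, -3.3], "twist": 0, "claw": 0},
    {"xyz": [0, -9.4, -3.3], "twist": 0, "claw": 0},
  ],
)

```text
time_s: 10.47
position: [0.5541, -0.1919, 0.1925]
orientation: [[-0.114, 0.001, 0.993], [-0.993, 0.0, -0.114], [-0.0, -1.0, 0.001]]
contact_force: [5.9, 0.0, -2.5]
opening: 0.222
```

```bash
python3 ext.py;python3 - <<'E'
from m import *
n="side"
p,d=manip.snapshot(n); cv2.imwrite(f"pics/{n}8.png",p); np.save("pics/side8.npy",d);crop(p,300,375,150,265,5,"pics/c8s.png")
E
python3 ext.py
```

```text
t 10.47 along 18.44 off [-0.32  0.16 -0.12] F [ 5.9  0.  -2.5] F along -4.4 M [-0.   -1.1   0.03] open 18.931990818301724
t 10.52 along 18.44 off [-0.31  0.16 -0.12] F [ 5.3  0.1 -2.5] F along -4.1 M [-0.06 -1.04  0.  ] open 19.24899128543595
```

View pics/c8s.png

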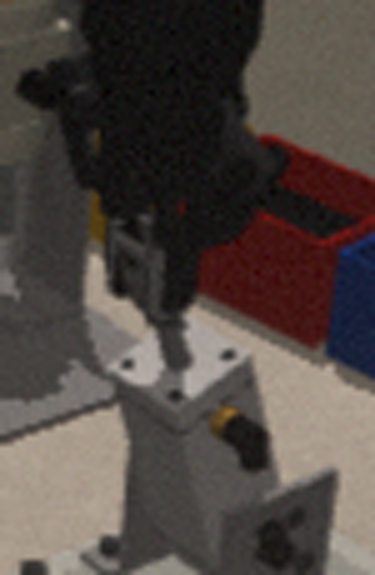

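Call:
step_arm(
  targets=[
    {"xyz": [0, -2.5, -0.5], "twist": 0, "claw": 0},
    {"xyz": [0, -5.5, -1.5], "twist": 0, "claw": 0},
    {"xyz": [0, -8.5, -2.6], "twist": 0, "claw": 0},
    {"xyz": [0, -11.5, -3.7], "twist": 0, "claw": 0},
    {"xyz": [0, -14.5, -4.8], "twist": 0, "claw": 0},
    {"xyz": [0, -17.5, -5.9], "twist": 0, "claw": 0},
    {"xyz": [0, -19.7, -6.7], "twist": 0, "claw": 0},
    {"xyz": [0, -20.5, -7], "twist": 0, "claw": 0},
    {"xyz": [0, -20.5, -7], "twist": 0, "claw": 0},
    {"xyz": [0, -20.5, -7], "twist": 0, "claw": 0},
  ],
)

```text
time_s: 11.35
position: [0.5465, -0.1911, 0.2137]
orientation: [[-0.114, -0.001, 0.993], [-0.993, 0.0, -0.114], [-0.0, -1.0, -0.001]]
contact_force: [2.2, 1.0, -3.0]
opening: 0.224
```

```bash
python3 ext.py;python3 - <<'E'
from m import *
n="side"
p,d=manip.snapshot(n); cv2.imwrite(f"pics/{n}9.png",p); np.save("pics/side9.npy",d);crop(p,310,360,190,240,12,"pics/c9s.png")
E
python3 ext.py
```

```text
t 11.35 along 40.99 off [-0.27  0.08 -0.1 ] F [ 2.2  1.  -3. ] F along -3.5 M [ 0.12 -0.59 -0.  ] open 19.146529554155613
t 11.4 along 41.0 off [-0.24  0.07 -0.09] F [ 1.6  0.7 -1.2] F along -1.6 M [ 0.13 -0.57  0.01] open 19.113777560809762
```

View pics/c9s.png

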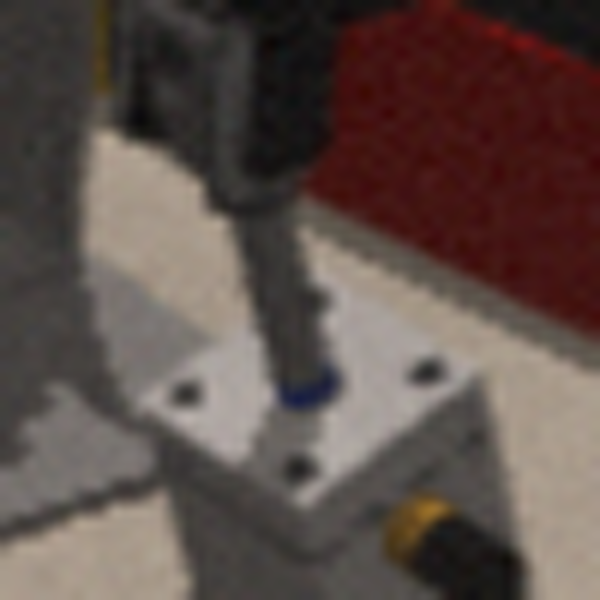

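Call:
step_arm(
  targets=[
    {"xyz": [0, 0.3, 0.3], "twist": 0, "claw": 0},
    {"xyz": [0, 0.5, 0.4], "twist": 0, "claw": 0},
    {"xyz": [0, 0.5, 0.4], "twist": 0, "claw": 0},
    {"xyz": [0, 0.5, 0.4], "twist": 0, "claw": 0},
    {"xyz": [0, 0.5, 0.4], "twist": 0, "claw": 0},
    {"xyz": [0, 0.5, 0.4], "twist": 0, "claw": 0},
  ],
)

```text
time_s: 11.9
position: [0.5469, -0.1912, 0.213]
orientation: [[-0.114, -0.001, 0.993], [-0.993, 0.0, -0.114], [-0.0, -1.0, -0.001]]
contact_force: [1.8, 0.6, -1.2]
opening: 0.223
```

```bash
python3 ext.py;python3 - <<'E'
from m import *
n="side"
p,d=manip.snapshot(n); cv2.imwrite("pics/side10.png",p); crop(p,310,360,190,240,12,"pics/c10s.png")
f,c=K(n)
o=np.array([.5605,-.193,.1926])-np.array([0.001,.002,.002])-.04*np.array([-.3398,.0387,.9397]); ax=np.array([-.3398,.0387,.9397])
print('gland, nut bottom, if out 40:',(proj(n,[o,o+.053*ax,o+.004*ax])-[310,190])*12)
E
python3 ext.py
```

```text
t 11.9 along 40.17 off [-0.12 -0.   -0.04] F [ 1.8  0.6 -1.2] F along -1.8 M [ 0.06 -0.27 -0.02] open 19.08672085855558
gland, nut bottom, if out 40: [[297.85745084 392.9586278 ]
 [245.22813705 190.11598499]
 [294.00021666 378.09216807]]
t 11.95 along 40.15 off [-0.12  0.01 -0.04] F [ 1.9  0.4 -1.9] F along -2.4 M [ 0.12 -0.28 -0.02] open 19.061420755195968
```

View pics/c10s.png

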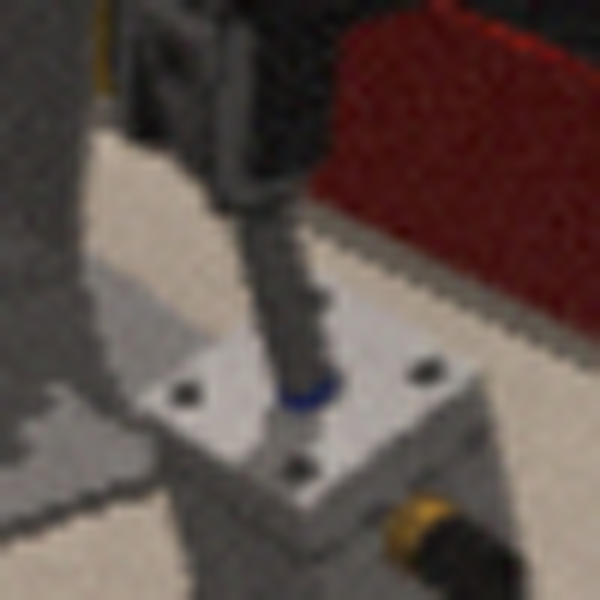

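View pics/side10.png

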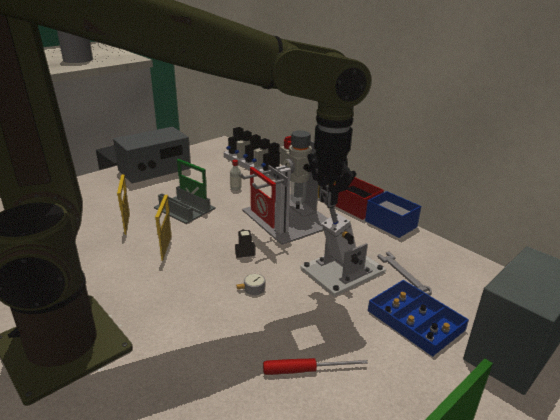

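Run:
```python
from h import *
for k in (8,9,10):
    p=cv2.imread(f"pics/side{k}.png").astype(float)[215:230,328:344]; bl=p[...,0]-(p[...,2]+p[...,1])/2
    print(k,np.clip(bl-8,0,None).sum()); print(bl[4:12].astype(int)) if k>8 else 0
```

```text
8 0.0
9 150.5
[[ -8 -10  -9  -7  -5  -2  -3  -3  -2  -3  -9  -7 -10  -6  -7  -9]
 [ -5 -11  -7  -8  -5  -5  -6  -5   3   9  -8  -9  -7 -12  -6  -8]
 [ -9  -8  -7 -10  -6  -1  -3  -2   5  18   2  -9  -7  -7  -7  -7]
 [-11  -7 -10 -10  -5  17  18  24  26  23  -4  -8  -8  -8  -9  -6]
 [ -9  -8 -10  -9  -3  14  36  33  17   1  -7 -10  -9 -10  -8  -8]
 [ -9  -8  -7  -8  -7  -4  -5  -4  -7 -10  -7  -9 -10  -6  -8  -9]
 [ -7  -9  -9  -7 -10  -4  -6  -4  -8 -10  -9  -5 -10  -8  -7  -9]
 [ -6  -7  -8  -8  -7  -8  -7  -6  -8  -9  -7  -7  -8  -9  -5  -4]]
10 145.0
[[ -7  -7  -8  -7  -8  -3  -2  -7  -3  -7  -8  -8 -10  -7  -6  -8]
 [ -9  -8 -10  -7  -5  -3  -4  -2  -2  -1  -6  -9  -7  -4  -7  -8]
 [ -7  -7  -9  -8 -12   0  -4  -2   2  12   0 -10  -8  -9  -8  -7]
 [ -9 -10  -9  -9  -5  12   2   7  29  27   1  -9  -9  -9  -8  -9]
 [ -8  -9  -6  -9  -4  18  35  40  30   6  -8  -9  -8  -8  -9 -10]
 [ -6  -8  -9  -7  -5  -3  11   9  -3 -10 -10  -6  -6  -9  -7 -10]
 [-12  -9 -11  -8  -7  -6  -5  -5  -7  -7  -8  -6  -6  -9  -5  -9]
 [ -9  -9  -9  -8  -8  -5  -6  -4  -7 -11  -6  -6  -5  -8  -8  -3]]
```

```bash
python3 -c "
from cell import manip
print(manip.job_done())"; python3 ext.py
```

```text
the job is handed in; nothing more can be done
None
the job is handed in; nothing more can be done
```

I hung the red sign by its handle over both prongs of the double hook and let it go. I then gripped the fork head and drew the rod straight out along its bore. The job was handed in at about 12 s with the rod still gripped at 60 N and held still.

**Sign:** After I opened the gripper and moved away, the side picture showed the sign on both prongs. In the last picture it was still there, with the green sign and the bystanders in view apparently where they started. I did not measure them.

**Rod:**
- The arm's position gave 40.15 mm out, within 0.15 mm of the drawing line.
- The last side force was about 1–2 N; it reached about 5 N partway through the pull, and I shifted the tool slightly to ease it.
- The whole blue ring showed just above the gland.
- The 40.15 mm assumes the fork did not slip in the grip. The ring's place in the picture agrees, to about 1 mm.

**What went wrong or disagreed:**
- The two cameras differed by about 4–6 mm in y, and by up to 5 mm in x at the fork. I settled on the side camera after checking it against the gripper.
- While releasing the sign I lowered the open gripper 18 mm more than intended. It showed no contact force, and the sign stayed in place.

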